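Tidy the desk: restock the ink lane and fill the caddy

ROBOT

A 7-joint arm with a two-finger parallel gripper is mounted at the origin on the work surface. World frame = base frame: x ahead of the robot, y to its left, z up, the work surface at z = 0. Lengths are in m, angles in rad, forces in N, time in s.
With the tool pointing down it reaches from about 0.425 to 0.875 m from the base axis. Payload 4.7 kg.
Tool frame: the origin (TCP) lies midway between the tips of the shut fingers; the grasp point (between the pads) lies ctrl.grasp_offset behind it (ctrl.grasp_offset is the distance from the TCP to the grasp point, in m); z points along the fingers, y is the line along which they close (so a half turn about z gives the same grasp; the last joint's range is limited). The gripper opens to 87 mm and grips with 3 to 60 N. Pads are 19 mm wide; open, the fingers measure 117 mm over their backs; the gripper's body (75 mm by 190 mm) begins 51 mm behind the grasp point.
Start: joints at [1.321, 0.321, -0.07, 1.45, 0.023, 1.371, -0.057], TCP at [0.169, -0.628, 0.223] pointing down, gripper open.
Joint ranges: [-2.86, 2.86], [-0.3, 2.09], [-1.38, 1.24], [0.06, 2.45], [-1.56, 4.7], [0.09, 2.05], [-2.69, 2.69]. Speed limits (rad/s): [2.57, 2.57, 3.14, 3.14, 3.14, 3.14, 3.14].

INTERFACE

Orientations are given as a rotation vector (axis times angle).
In Python, from bench import ctrl gives the robot as it stands. The module is installed in compiled form; this text tells all that it offers.
- The arm moves only by the tool jog_arm, never from a script. Its argument "moves" is one flat list of numbers, 7 for each row, row after row: the shift along the tool's x, y, z in units of 30 cm (1.0 is 30 cm), then the turn, a rotation vector about the tool's x, y, z in units of 60 degrees (1.0 is 60 degrees), then the gripper's target within -1 to 1 (fully open at 1, half-way at 0, shut at -1). In form: [x, y, z, wx, wy, wz, fingers, x, y, z, wx, wy, wz, fingers, ...]. A call has exactly 8 rows; each row is the pose to reach, as a shift and turn from the pose commanded when the call began, along the tool's axes at that moment; what a row does not reach only later rows make up. A row lasts 1/8 s, in which the tool goes at most 62.5 mm and 10.7 degrees, less where a joint would pass 70% of its speed; a pose out of reach is approached as far as the arm can. A call with a number of a shift or a turn outside -1 to 1 is refused whole. A call with a gripper value outside its range is refused whole. The fingers move at their own pace and stop on an object; "newtons" is the grip in N (left out, the last holds). Time passes only in rows, so rows that repeat a pose let the fingers close, or fill a call up. It gives the time, the measured TCP pose, the force, the opening and the grip force at its end, in the units of the state.
- ctrl.get_state(): the state, without advancing time (a new reading comes with each control period).
- ctrl.get_image(name): name is "side" or "top" or "wrist"; returns a dict with "pixels" (420x560x3 uint8, red, green, blue), "fx", "fy", "cx", "cy" (pixels), "xyz" and "rotation" of the camera in the world; the wrist camera has in their place "tool_from_camera" (4x4, takes a point from camera to tool coordinates, whose origin is the TCP and whose axes are the flange's). Camera axes: x right, y up, looking along -z (the intrinsics and any distortion apply to the point x, -y, -z); pixel columns grow to the right and rows downward; lengths in m; the calibration is good to about 2 mm. A picture is of the moment at which its call begins: read the wrist's pose just before it. There is no depth.
- ctrl.close_job(): hands the job in; it is judged then, once.
The state is a dict: "time": time; "joint_positions": joint angles; "qd": joint speeds; "joint_torque": joint torques, N m; "position": TCP position; "tool_rot": TCP orientation; "ft_force": force on the tool from outside, world axes, zero at the start; "torque": the same for the moment, N m; "grip_width": opening from 0.0 (shut) to 1.0 (fully open); "grip_force": force on a finger pad.
Only numpy, scipy, OpenCV 4.12 (cv2) and the standard library are available. Lean on these libraries where they do the work, as an engineer would, in place of code of your own. Each camera call takes 0.05 s, during which the arm holds its last target. There are 200 camera calls.

TASK

Put the stationery away in the desk caddy, setting each thing down gently. First pull the ink jar that is already in the jar lane forward into the front half of the lane, and after that stand the new ink jar from the desk behind it in the back half, neither jar ever tipped over; also lay the tape roll flat over the little post and stand the stapler on its base lengthwise between the two rails, roughly mid-length. Leave the look-alikes, which are the candle in its glass, the stone paperweight and the computer mouse, where they are on the desk.

Things in the scene. Friction and masses are not known exactly. Their poses are not given: they have to be found in the camera images.
- jar_lane: White-floored insert with dark walls, a lane for two jars inside 156 x 64 mm. Side walls and back (+x) wall rise 20 mm above its underside, 7 mm thick; the front (-x, robot) end has only an 8 mm lip. Jar centres go at about x = -42 mm (front half), x = +42 mm (back half), y = 0. 170 x 80 mm; floor 4 mm above its underside, 8 mm above the desk. Origin: centre of underside; x lengthwise, z up.
- tape_post: White flat insert without walls, one thin steel post at its centre, 12 mm diameter, top 19 mm above the insert's underside. The tape roll lies flat round the post. The 3 inserts lie parallel, 84 mm apart, in a fixed caddy 186 x 270 mm with a rim 14 mm high; their order changes. 170 x 80 mm; floor 4 mm above its underside, 8 mm above the desk. Origin: centre of underside; x lengthwise, z up.
- stapler_rails: White flat fixed insert with two dark rails along x, 150 mm long, 10 mm wide, tops 14 mm above its underside; between them a channel 44 mm wide along y = 0, open at both ends. The stapler stands in it, within 45 mm of mid-length, either end to the front. 170 x 80 mm; floor 4 mm above its underside, 8 mm above the desk. Origin: centre of underside; x lengthwise, z up.
- old_jar: The older jar, standing in the back half of the jar lane at the start: closed glass ink jar, round, 46 mm diameter, 58 mm tall including its black screw cap (which is no wider than the jar), paper label, about 0.13 kg. Origin: centre of its underside, z up.
- new_jar: The new jar, identical to the older one, standing on the desk at the start: closed glass ink jar, round, 46 mm diameter, 58 mm tall including its black screw cap (which is no wider than the jar), paper label, about 0.13 kg. Origin: centre of its underside, z up.
- tape: Roll of paper tape lying flat, 56 mm outer diameter, hole 28 mm right through, 25 mm high, about 0.05 kg. Origin: centre of its underside, z up along the hole.
- stapler: Small black stapler with steel strips, standing on its base: 92 mm long (x), 28 mm wide (y), 42 mm high; its sides are parallel from 20 to 42 mm height (rounded 5 mm at the edges): grip it across the width at 25 to 40 mm height. About 0.14 kg. Origin: centre of its underside.
- candle: Look-alike of the ink jars, to be left: candle in an open glass, wider and lower than a jar, 58 mm diameter, 52 mm tall, white wax top with a wick, no cap. Origin: centre of its underside.
- paperweight: Look-alike of the tape roll, to be left: stone disc without a hole, 56 mm diameter, 25 mm high. Origin: centre of its underside.
- mouse: Look-alike of the stapler, to be left: black computer mouse, 96 mm long (x), 56 mm wide (y), 34 mm high, broader and rounder, small grey wheel. Origin: centre of its underside. (Mug, notebook and other desk things stand well outside the work area.)
Not all that is in view belongs to the job. What is shaped like the jar_lane but turquoise or yellow is not meant.

How it is judged:
By the outcome, as a careful person would: the job done as asked, in the order asked, and still so for the second after the job is handed in, with the robot touching nothing.
It also fails if it takes over 106 s, if anything falls off the work surface, if the arm or the gripper's body presses on something with over 40 N, if the wrist force passes 120 N, or if a joint passes its speed limit or range.

## Working session

There is one attempt and no reset: what is moved stays moved. The work goes in short steps, Python scripts to look and compute and a tool call to move; the robot and the scene stay as the last step left them, time stands still between calls to the robot, and variables do not carry over. Pictures are saved under pics/ and viewed, at most 14 in all, crops included, and the job is handed in when it is done.

Besides the shell and the picture viewer there is one more tool, called after "Emit:" by a JSON object that holds its "method" and its "body", one argument or row to a line. jog_arm: Moves the arm, as the interface text tells. Its arguments: {"type":"object","properties":{"moves":{"type":"array"},"newtons":{"type":"number"}},"required":["moves"]}

```bash
mkdir -p pics; python3 - <<'E'
from bench import ctrl
import cv2,numpy as np,pickle
s=ctrl.get_state();print(s['position'],s['tool_rot'],s['time'],ctrl.grasp_offset,s['grip_width'])
d={}
for n in("top","side"):
    im=ctrl.get_image(n);d[n]=im
    cv2.imwrite(f"pics/{n}1.png",im['pixels'][:,:,::-1]);print(n,{k:im[k] for k in im if k!='pixels'})
im=ctrl.get_image("wrist");print({k:im[k] for k in im if k!='pixels'})
pickle.dump(d,open('d.pkl','wb'))
E
```

```text
[ 0.16931867 -0.62698506  0.22145737] [-3.11245375e+00 -4.12989239e-01  5.30606551e-04] 0.0 0.0187 0.9978265161204053
top {'fx': 416.85104289034035, 'fy': 416.85104289034035, 'cx': 275.0549881956921, 'cy': 206.29909594874732, 'xyz': array([0.38841156, 0.03084184, 1.03605371]), 'rotation': array([ 0.09311518, -0.13393579, -1.567918  ])}
side {'fx': 467.1199001782493, 'fy': 467.1199001782493, 'cx': 275.22965844895094, 'cy': 206.1848095046066, 'xyz': array([ 0.49029772, -1.02355033,  0.84099001]), 'rotation': array([ 0.93591861, -0.02910601, -0.03656417])}
{'fx': 328.98969425850174, 'fy': 328.98969425850174, 'cx': 284.7885001340741, 'cy': 210.24694203793544, 'tool_from_camera': array([[ 2.67633187e-04,  9.67622025e-01,  2.52403537e-01,
         6.91283973e-02],
       [ 9.99999312e-01, -5.47201964e-04,  1.03743265e-03,
         7.00257523e-05],
       [ 1.14195839e-03,  2.52403085e-01, -9.67621506e-01,
        -1.62024891e-01],
       [ 0.00000000e+00,  0.00000000e+00,  0.00000000e+00,
         1.00000000e+00]])}
```

View pics/top1.png

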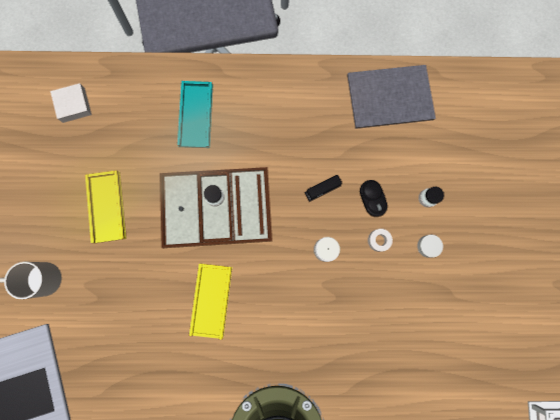

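View pics/side1.png

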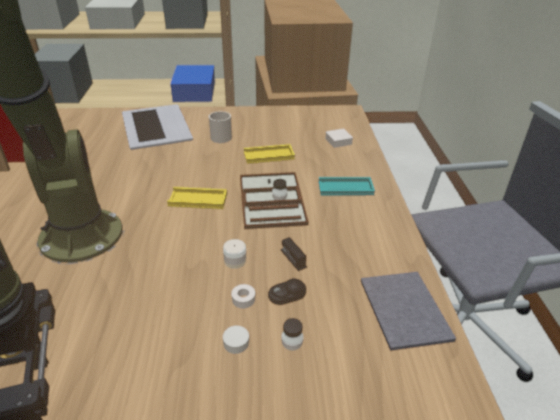

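The top view (up = +x, left = +y) shows the tape post insert at (181,209), the jar lane at (214,208) with the old jar at its back, and the rails at (251,205). Stapler (323,188), mouse (373,198), new jar (432,196), candle (327,249), tape (381,240) and paperweight (431,246).

```bash
cat > h.py <<'E'
import numpy as np,cv2
from scipy.spatial.transform import Rotation as R
def ray(im,uv,z,T=None):
    d=np.array([(uv[0]-im['cx'])/im['fx'],-(uv[1]-im['cy'])/im['fy'],-1])
    if T is None: Rm,p=R.from_rotvec(im['rotation']).as_matrix(),im['xyz']
    else: Rm,p=T[:3,:3],T[:3,3]
    w=Rm@d; return p+w*(z-p[2])/w[2]
def wT(s,im):
    T=np.eye(4);T[:3,:3]=R.from_rotvec(s['tool_rot']).as_matrix();T[:3,3]=s['position'];return T@im['tool_from_camera']
def rel(s,pos,yaw=None):
    """shift (units .3) & turn (units 60deg) to reach TCP pos, pointing down, tool y axis at angle yaw in world (mod pi)"""
    M=R.from_rotvec(s['tool_rot']).as_matrix()
    sh=M.T@(np.array(pos)-s['position'])/.3
    out=[]
    for k in ([0] if yaw is None else [-1,0,1]):
        y0=np.arctan2(M[1,1],M[0,1]) if yaw is None else yaw+k*np.pi
        y=np.array([np.cos(y0),np.sin(y0),0]);z=np.array([0,0,-1.])
        D=np.c_[np.cross(y,z),y,z]
        out.append(R.from_matrix(M.T@D).as_rotvec()/(np.pi/3))
    out.sort(key=np.linalg.norm)
    return sh.round(3),[o.round(3) for o in out[:2]]
E
python3 - <<'E'
import pickle,cv2
from h import *
d=pickle.load(open('d.pkl','rb'));im=d['top']
c=im['pixels'][150:270,150:450,::-1]
cv2.imwrite('pics/t2.png',cv2.resize(c,None,fx=2.6667,fy=2.6667,interpolation=cv2.INTER_CUBIC))
for n,uv,z in [('c1',(161,174),.014),('c2',(267,168),.014),('c3',(271,240),.014),('c4',(165,246),.014),('post',(181,209),.023),('old',(212,194),.066),('new',(434,194),.058),('tape',(381,240),.025),('st1',(306,195),.04),('st2',(341,181),.04),('mouse',(373,198),.02),('candle',(327,249),.052),('pw',(431,246),.025)]:
    print(n,ray(im,uv,z).round(3))
E
```

```text
c1 [0.618 0.288 0.014]
c2 [0.634 0.024 0.014]
c3 [0.454 0.014 0.014]
c4 [0.439 0.272 0.014]
post [0.529 0.234 0.023]
old [0.559 0.154 0.066]
new [ 0.561 -0.377  0.058]
tape [ 0.453 -0.254  0.025]
st1 [ 0.561 -0.071  0.04 ]
st2 [ 0.596 -0.157  0.04 ]
mouse [ 0.558 -0.239  0.02 ]
candle [ 0.43  -0.117  0.052]
pw [ 0.438 -0.376  0.025]
```

View pics/t2.png

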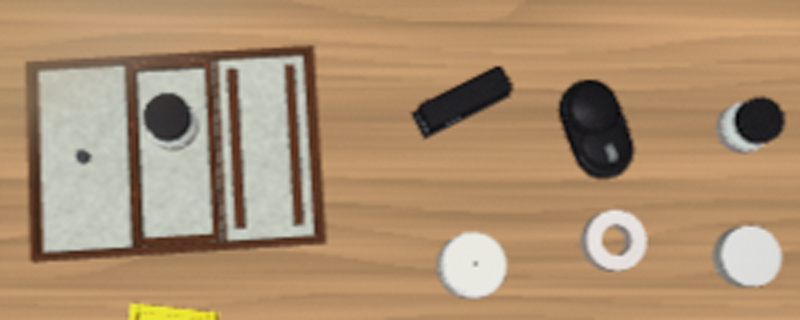

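Emit:
{"method": "jog_arm", "body": {
  "moves": [0.15,-0.07,0,0,0,0.05,1,0.3,-0.14,0,0,0,0.1,1,0.45,-0.21,0,0,0,0.15,1,0.6,-0.28,0,0,0,0.19,1,0.75,-0.35,0,0,0,0.19,1,0.9,-0.42,0,0,0,0.19,1,0.98,-0.46,0,0,0,0.19,1,0.98,-0.46,0,0,0,0.19,1]
}}

```text
time: 1.15
position: [0.4195, -0.4152, 0.2223]
tool_rot: [-3.139, -0.11, -0.001]
ft_force: [0.5, -0.6, -0.0]
grip_width: 0.997
grip_force: 0.0
```

```bash
cat > look.py <<'E'
import sys,pickle
from h import *
from bench import ctrl
s=ctrl.get_state();im=ctrl.get_image("wrist");n=sys.argv[1]
pickle.dump((s,im),open(n+'.pkl','wb'));cv2.imwrite(f"pics/{n}.png",im['pixels'][:,:,::-1])
print(s['time'],s['position'].round(4),s['tool_rot'].round(3),s['joint_positions'].round(2))
E
python3 look.py w1; python3 -c "
from h import *;import pickle;s,i=pickle.load(open('w1.pkl','rb'));print(rel(s,[.55,-.1,.22],-1.5),rel(s,[.54,.15,.22],-1.5))"
```

```text
1.15 [ 0.4195 -0.4152  0.2223] [-3.139e+00 -1.100e-01 -1.000e-03] [ 0.95  0.21 -0.24  1.6   0.05  1.34 -0.8 ]
(array([ 0.508, -1.017,  0.009]), [array([-0.001, -0.   , -0.001]), array([-1.000e-03,  1.000e-03,  2.999e+00])]) (array([ 0.533, -1.851,  0.01 ]), [array([-0.001, -0.   , -0.001]), array([-1.000e-03,  1.000e-03,  2.999e+00])])
```

View pics/w1.png

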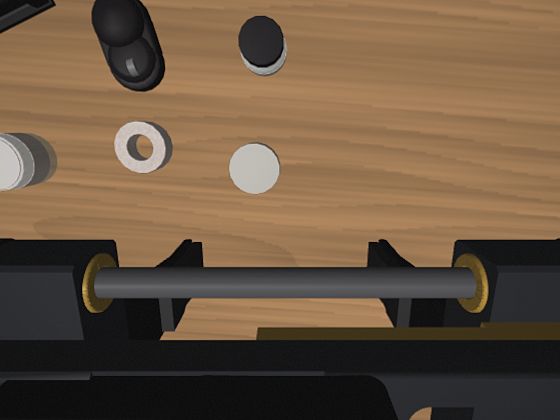

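The wrist view shows the new jar cap at (261,41), the tape hole at (140,147), the paperweight at (254,168), and the mouse at top left.

```bash
python3 -c "
from h import *;import pickle;s,i=pickle.load(open('w1.pkl','rb'));T=wT(s,i)
print(ray(i,(261,41),.058,T),ray(i,(140,147),.025,T))"
```

```text
[ 0.55969184 -0.38319066  0.058     ] [ 0.45398716 -0.25595334  0.025     ]
```

Emit:
{"method": "jog_arm", "body": {
  "moves": [0.07,-0.14,0,0,0,0,1,0.14,-0.28,0,0,0,0,1,0.21,-0.42,0,0,0,0,1,0.28,-0.56,0,0,0,0,1,0.35,-0.7,0,0,0,0,1,0.42,-0.84,0,0,0,0,1,0.46,-0.98,0,0,0,0,1,0.46,-1.0,0,0,0,0,1]
}}

```text
time: 2.2
position: [0.5358, -0.1074, 0.2226]
tool_rot: [-3.139, -0.107, -0.0]
ft_force: [-0.1, -0.7, -0.5]
grip_width: 1.0
grip_force: 0.0
```

Emit:
{"method": "jog_arm", "body": {
  "moves": [0,-0.14,0,0,0,0,1,0,-0.28,0,0,0,0,1,0,-0.42,0,0,0,0,1,0,-0.56,0,0,0,0,1,0,-0.7,0,0,0,0,1,0,-0.8,0,0,0,0,1,0,-0.85,0,0,0,0,1,0,-0.85,0,0,0,0,1]
}}

```text
time: 3.2
position: [0.5193, 0.144, 0.2224]
tool_rot: [3.139, 0.101, -0.0]
ft_force: [0.3, -0.5, -0.0]
grip_width: 0.999
grip_force: 0.0
```

```bash
python3 look.py w2
```

```text
3.2 [0.5193 0.144  0.2224] [ 3.139  0.101 -0.   ] [ 0.32  0.13 -0.69  1.71  0.09  1.33 -1.89]
```

View pics/w2.png

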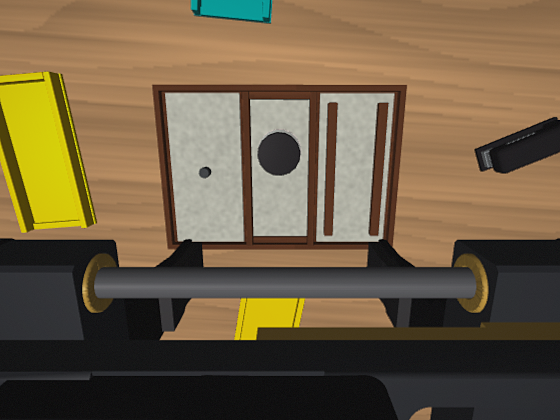

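The wrist view shows the old jar's cap at (279,154), the post top at (205,172), rails with centre lines near (333,102)-(329,235) and (382,102)-(374,235), and lane walls at about x 245–313.

```bash
python3 -c "
from h import *;import pickle;s,i=pickle.load(open('w2.pkl','rb'));T=wT(s,i)
for uv,z in [((153,85),.014),((406,85),.014),((392,249),.014),((168,249),.014),((279,154),.066),((205,172),.023),((333,102),.018),((329,235),.018),((382,102),.018),((374,235),.018),((247,93),.024),((250,241),.024),((315,93),.024),((312,241),.024)]: print(uv,ray(i,uv,z,T).round(4))"
```

```text
(153, 85) [0.6195 0.2906 0.014 ]
(406, 85) [0.6367 0.0234 0.014 ]
(392, 249) [0.4521 0.011  0.014 ]
(168, 249) [0.4347 0.2794 0.014 ]
(279, 154) [0.5605 0.1525 0.066 ]
(205, 172) [0.5319 0.2332 0.023 ]
(333, 102) [0.6144 0.0992 0.018 ]
(329, 235) [0.4662 0.0889 0.018 ]
(382, 102) [0.6178 0.0474 0.018 ]
(374, 235) [0.4696 0.0361 0.018 ]
(247, 93) [0.6171 0.1898 0.024 ]
(250, 241) [0.4549 0.1806 0.024 ]
(315, 93) [0.6216 0.1195 0.024 ]
(312, 241) [0.4596 0.1088 0.024 ]
```

Emit:
{"method": "jog_arm", "body": {
  "moves": [0.139,-0.019,0,0,0,0,1,0.139,-0.019,0.15,0,0,0,1,0.139,-0.019,0.3,0,0,0,1,0.139,-0.019,0.43,0,0,0,1,0.139,-0.019,0.54,0,0,0,1,0.139,-0.019,0.6,0,0,0,1,0.139,-0.019,0.63,0,0,0,1,0.139,-0.019,0.63,0,0,0,1]
}}

```text
time: 4.25
position: [0.5607, 0.153, 0.0338]
tool_rot: [3.14, 0.101, 0.0]
ft_force: [0.3, -0.3, 0.1]
grip_width: 0.998
grip_force: 0.0
```

Emit:
{"method": "jog_arm", "body": {
  "moves": [0,0,0,0,0,0,-0.3,0,0,0,0,0,-0.3,0,0,0,0,0,0,-0.3,0,0,0,0,0,0,-0.3,0,0,0,0,0,0,-0.3,0,0,0,0,0,0,-0.3,0,0,0,0,0,0,-0.3,0,0,0,0,0,0,-0.3],
  "newtons": 12
}}

```text
invalid input
```

Emit:
{"method": "jog_arm", "body": {
  "moves": [0,0,0,0,0,0,0.3,0,0,0,0,0,0,0.2,0,0,0,0,0,0,0,0,0,0,0,0,0,-0.3,0,0,0,0,0,0,-0.3,0,0,0,0,0,0,-0.3,0,0,0,0,0,0,-0.3,0,0,0,0,0,0,-0.3],
  "newtons": 12
}}

```text
time: 5.25
position: [0.5603, 0.1534, 0.0335]
tool_rot: [3.14, 0.102, -0.0]
ft_force: [0.4, -0.5, 0.9]
grip_width: 0.504
grip_force: 12.0
```

Emit:
{"method": "jog_arm", "body": {
  "moves": [0,0,-0.006,0,0,0,-0.3,0,0,-0.012,0,0,0,-0.3,-0.03,0,-0.012,0,0,0,-0.3,-0.07,0.002,-0.012,0,0,0,-0.3,-0.11,0.003,-0.012,0,0,0,-0.3,-0.15,0.004,-0.012,0,0,0,-0.3,-0.19,0.006,-0.012,0,0,0,-0.3,-0.219,0.006,-0.012,0,0,0,-0.3]
}}

```text
time: 6.25
position: [0.494, 0.1473, 0.0372]
tool_rot: [3.14, 0.102, -0.0]
ft_force: [-0.2, -0.1, -2.0]
grip_width: 0.51
grip_force: 11.8
```

Emit:
{"method": "jog_arm", "body": {
  "moves": [0,0,0,0,0,0,-0.3,0,0,0.004,0,0,0,-0.3,0,0,0.008,0,0,0,-0.3,0,0,0.011,0,0,0,-0.3,0,0,0.012,0,0,0,-0.3,0,0,0.012,0,0,0,-0.3,0,0,0.012,0,0,0,0.3,0,0,0.012,0,0,0,0.6]
}}

```text
time: 7.25
position: [0.4951, 0.1475, 0.0337]
tool_rot: [-3.14, -0.102, -0.001]
ft_force: [-0.3, 0.4, -0.4]
grip_width: 0.652
grip_force: 0.0
```

Emit:
{"method": "jog_arm", "body": {
  "moves": [0,0,-0.06,0,0,0,1,0,0,-0.2,0,0,0,1,0,0,-0.36,0,0,0,1,0,0.13,-0.5,0,0,0,1,0,0.28,-0.55,0,0,0,1,0,0.43,-0.55,0,0,0,1,0,0.58,-0.55,0,0,0,1,0,0.72,-0.55,0,0,0,1]
}}

```text
time: 8.25
position: [0.5091, -0.0695, 0.2003]
tool_rot: [3.139, 0.102, 0.003]
ft_force: [0.3, 0.6, 0.0]
grip_width: 1.002
grip_force: 0.0
```

Emit:
{"method": "jog_arm", "body": {
  "moves": [0.02,0.15,0,0,0,0,1,0.04,0.3,0,0,0,0,1,0.05,0.45,0,0,0,0,1,0.05,0.6,0,0,0,0,1,0.05,0.75,0,0,0,0,1,0.05,0.9,0,0,0,0,1,0.05,0.95,0,0,0,0,1,0.05,0.95,0,0,0,0,1]
}}

```text
time: 9.25
position: [0.5422, -0.352, 0.1992]
tool_rot: [-3.14, -0.1, -0.001]
ft_force: [0.1, 2.2, 0.1]
grip_width: 1.003
grip_force: 0.0
```

```bash
python3 look.py w3
```

```text
9.25 [ 0.5422 -0.352   0.1992] [-3.14e+00 -1.00e-01 -1.00e-03] [ 0.81  0.35 -0.35  1.48  0.12  1.33 -1.06]
```

View pics/w3.png

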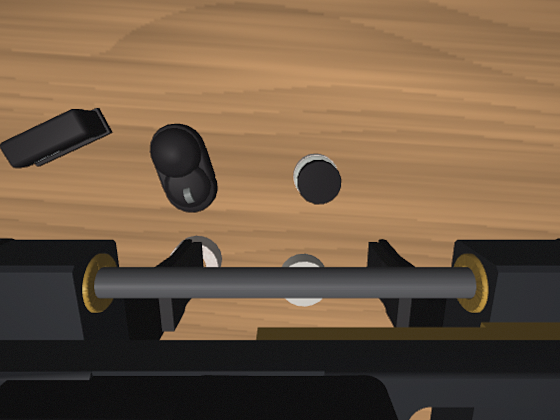

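The new jar's cap is centred at (319,182), the mouse lies left of it, and the stapler is at upper left with its top running from about (10,150) to (105,120).

```bash
python3 -c "
from h import *;import pickle;s,i=pickle.load(open('w3.pkl','rb'));T=wT(s,i)
p=ray(i,(319,182),.058,T);print(p,rel(s,[p[0],p[1],.026],None))
for uv in [(8,148),(104,116),(75,110),(5,165),(108,132)]:print(ray(i,uv,.04,T))"
```

```text
[ 0.56141774 -0.38230708  0.058     ] (array([0.057, 0.105, 0.577]), [array([-0.   , -0.001, -0.   ])])
[ 0.57230037 -0.08259642  0.04      ]
[ 0.60801573 -0.17713488  0.04      ]
[ 0.61172365 -0.15043437  0.04      ]
[ 0.55559512 -0.07725187  0.04      ]
[ 0.59352758 -0.1798416   0.04      ]
```

Emit:
{"method": "jog_arm", "body": {
  "moves": [0.057,0.105,0,0,0,0,1,0.057,0.105,0.12,0,0,0,1,0.057,0.105,0.26,0,0,0,1,0.057,0.105,0.4,0,0,0,1,0.057,0.105,0.5,0,0,0,1,0.057,0.105,0.55,0,0,0,1,0.057,0.105,0.577,0,0,0,1,0.057,0.105,0.577,0,0,0,1]
}}

```text
time: 10.3
position: [0.562, -0.3815, 0.0262]
tool_rot: [3.14, 0.103, 0.001]
ft_force: [0.9, -0.2, -0.1]
grip_width: 0.998
grip_force: 0.0
```

Emit:
{"method": "jog_arm", "body": {
  "moves": [0,0,0,0,0,0,0.3,0,0,0,0,0,0,0.2,0,0,0,0,0,0,0,0,0,0,0,0,0,-0.3,0,0,0,0,0,0,-0.3,0,0,0,0,0,0,-0.3,0,0,0,0,0,0,-0.3,0,0,-0.01,0,0,0,-0.3],
  "newtons": 20
}}

```text
time: 11.3
position: [0.561, -0.3815, 0.028]
tool_rot: [-3.139, -0.102, 0.002]
ft_force: [0.3, 0.1, -1.0]
grip_width: 0.497
grip_force: 19.7
```

Emit:
{"method": "jog_arm", "body": {
  "moves": [0,0,-0.06,0,0,0,-0.3,0,0,-0.16,0,0,0,-0.3,0.02,-0.04,-0.26,0,0,0,-0.3,0.04,-0.14,-0.33,0,0,0,-0.3,0.06,-0.27,-0.35,0,0,0,-0.3,0.08,-0.4,-0.35,0,0,0,-0.3,0.1,-0.53,-0.35,0,0,0,-0.3,0.1,-0.65,-0.35,0,0,0,-0.3]
}}

```text
time: 12.3
position: [0.5794, -0.1834, 0.135]
tool_rot: [3.139, 0.104, 0.003]
ft_force: [-0.3, -0.5, -1.3]
grip_width: 0.503
grip_force: 19.7
```

Emit:
{"method": "jog_arm", "body": {
  "moves": [0.02,-0.12,0,0,0,0,-0.3,0.04,-0.25,0,0,0,0,-0.3,0.06,-0.38,0,0,0,0,-0.3,0.07,-0.51,0,0,0,0,-0.3,0.074,-0.64,0,0,0,0,-0.3,0.074,-0.77,0,0,0,0,-0.3,0.074,-0.88,0,0,0,0,-0.3,0.074,-0.95,0,0,0,0,-0.3]
}}

```text
time: 13.3
position: [0.5823, 0.1031, 0.135]
tool_rot: [-3.139, -0.106, -0.003]
ft_force: [-0.6, 0.1, -0.8]
grip_width: 0.507
grip_force: 19.7
```

```bash
python3 -c "
from h import *
from bench import ctrl
s=ctrl.get_state();print(s['position'],s['qd'].round(2),s['joint_positions'].round(2),rel(s,[.580,.1527,.0335],-np.pi/2+.064))"
```

```text
[0.58230104 0.10311097 0.13500442] [-0.22  0.05 -0.06 -0.04  0.06  0.02 -0.31] [ 0.26  0.3  -0.57  1.7   0.17  1.19 -1.86] (array([ 0.003, -0.165,  0.338]), [array([-0.   , -0.002,  0.003]), array([ 3.000e-03, -1.000e-03, -2.997e+00])])
```

Emit:
{"method": "jog_arm", "body": {
  "moves": [0.003,-0.05,0,0,0,0,-0.3,0.003,-0.11,0,0,0,0,-0.3,0.003,-0.165,0,0,0,0,-0.3,0.003,-0.165,0.06,0,0,0,-0.3,0.003,-0.165,0.13,0,0,0,-0.3,0.003,-0.165,0.2,0,0,0,-0.3,0.003,-0.165,0.23,0,0,0,-0.3,0.003,-0.165,0.23,0,0,0,-0.3]
}}

```text
time: 14.3
position: [0.5794, 0.1495, 0.0632]
tool_rot: [3.14, 0.101, -0.003]
ft_force: [0.2, -0.6, -0.9]
grip_width: 0.509
grip_force: 19.7
```

```bash
python3 look.py w4;python3 -c "
from h import *
from bench import ctrl
s=ctrl.get_state();print(s['position'],s['qd'].round(2),rel(s,[.580,.1527,.0345],-np.pi/2+.064))"
```

```text
14.3 [0.5794 0.1495 0.0632] [ 3.14e+00  1.01e-01 -3.00e-03] [ 0.17  0.4  -0.57  1.74  0.24  1.07 -1.98]
[0.58011802 0.14984684 0.06418449] [ 0.   -0.02 -0.01 -0.02  0.    0.   -0.  ] (array([ 0.   , -0.01 ,  0.099]), [array([-0.   ,  0.   ,  0.001]), array([-1.000e-03, -0.000e+00, -2.999e+00])])
```

View pics/w4.png

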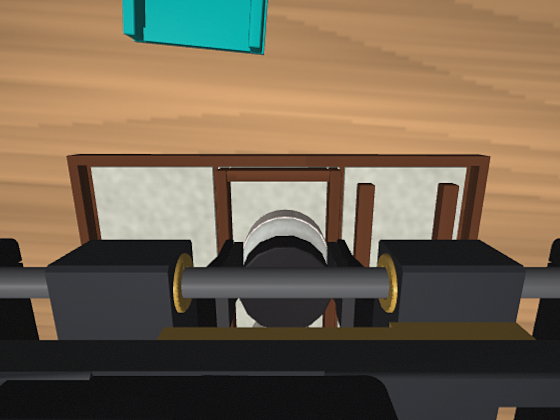

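The held jar hangs over the back half of the lane, with its cap at (286,280) and centred between the walls at columns 225 and 335.

Emit:
{"method": "jog_arm", "body": {
  "moves": [0,-0.008,0.02,0,0,0,-0.3,0,-0.008,0.04,0,0,0,-0.3,0,-0.008,0.06,0,0,0,-0.3,0,-0.008,0.075,0,0,0,-0.3,0,-0.008,0.086,0,0,0,-0.3,0,-0.008,0.092,0,0,0,-0.3,0,-0.008,0.096,0,0,0,-0.3,0,-0.008,0.098,0,0,0,-0.3]
}}

```text
time: 15.35
position: [0.58, 0.1524, 0.035]
tool_rot: [3.14, 0.102, 0.0]
ft_force: [-0.2, 0.3, -0.4]
grip_width: 0.502
grip_force: 19.7
```

Emit:
{"method": "jog_arm", "body": {
  "moves": [0,0,0.002,0,0,0,-0.3,0,0,0.004,0,0,0,-0.3,0,0,0.005,0,0,0,-0.3,0,0,0.005,0,0,0,-0.3,0,0,0.005,0,0,0,0.3,0,0,0.005,0,0,0,0.6,0,0,0.005,0,0,0,0.6,0,0,-0.02,0,0,0,0.6]
}}

```text
time: 16.35
position: [0.5795, 0.1522, 0.0408]
tool_rot: [3.14, 0.102, -0.002]
ft_force: [0.5, -0.3, -0.0]
grip_width: 0.783
grip_force: 0.0
```

Emit:
{"method": "jog_arm", "body": {
  "moves": [0,0,-0.1,0,0,0,0.6,0,0,-0.26,0,0,0,1,-0.03,0.1,-0.42,0,0,0,1,-0.06,0.25,-0.53,0,0,0,1,-0.1,0.42,-0.53,0,0,0,1,-0.14,0.6,-0.53,0,0,0,1,-0.18,0.78,-0.53,0,0,0,1,-0.19,0.89,-0.53,0,0,0,1]
}}

```text
time: 17.35
position: [0.5395, -0.1213, 0.2008]
tool_rot: [3.138, 0.096, 0.001]
ft_force: [0.5, -0.4, 0.4]
grip_width: 0.998
grip_force: 0.0
```

Emit:
{"method": "jog_arm", "body": {
  "moves": [0,0,0,0,0,-0.15,1,0,0,0,0,0,-0.3,1,0,0,0,0,0,-0.45,1,0,0,0,0,0,-0.6,1,0,0,0,0,0,-0.75,1,0,0,0,0,0,-0.9,1,0,0,0,0,0,-1.0,1,0,0,0,0,0,-1.0,1]
}}

```text
time: 18.35
position: [0.5405, -0.1176, 0.2006]
tool_rot: [2.669, 1.657, 0.001]
ft_force: [0.1, -0.2, -0.3]
grip_width: 1.002
grip_force: 0.0
```

```bash
python3 look.py w5
```

```text
18.35 [ 0.5405 -0.1176  0.2006] [2.669e+00 1.657e+00 1.000e-03] [ 0.64  0.16 -0.52  1.71  0.08  1.29 -0.36]
```

View pics/w5.png

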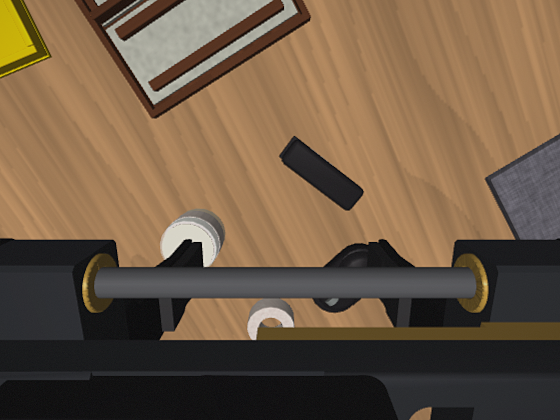

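The stapler is now clear, with corners near (294,137), (281,157), (363,188) and (348,210), between caddy and candle/mouse.

```bash
python3 -c "
from h import *;import pickle;s,i=pickle.load(open('w5.pkl','rb'));T=wT(s,i)
c=[ray(i,u,.036,T)[:2] for u in [(294,137),(281,157),(363,188),(348,210)]]
c=np.array(c);print(c);ctr=c.mean(0);d=(c[2]+c[3]-c[0]-c[1])/2;print(ctr,np.linalg.norm(d),np.linalg.norm(c[0]-c[1]),np.degrees(np.arctan2(d[1],d[0])))
yaw=np.arctan2(d[1],d[0])+np.pi/2
print(rel(s,[*ctr,.12],yaw),rel(s,[*ctr,.0135],yaw),T[:3,3])
g=cv2.cvtColor(i['pixels'][110:235,225:400],cv2.COLOR_RGB2GRAY);m=(g<55).astype('uint8');n,l,st,ce=cv2.connectedComponentsWithStats(m);k=1+st[1:,4].argmax();
pts=np.argwhere(l==k)[:,::-1].astype(np.float32)+[225,110];b=cv2.boxPoints(cv2.minAreaRect(pts.astype(np.float32)));print(b,np.mean([ray(i,u,.036,T)[:2] for u in b],0))"
```

```text
[[ 0.57415691 -0.07023962]
 [ 0.55428145 -0.0818599 ]
 [ 0.6145578  -0.1462619 ]
 [ 0.59183436 -0.16058364]]
[ 0.58370763 -0.11473627] 0.0866359110041838 0.02302313568605232 -63.263176811817154
(array([0.073, 0.125, 0.269]), [array([ 0.001,  0.   , -0.885]), array([ 0.000e+00, -1.000e-03,  2.115e+00])]) (array([0.073, 0.124, 0.624]), [array([ 0.001,  0.   , -0.885]), array([ 0.000e+00, -1.000e-03,  2.115e+00])]) [ 0.5711367  -0.05581407  0.36261565]
[[276.46152 157.69229]
 [293.90768 135.26154]
 [364.86923 190.45386]
 [347.42307 212.88461]] [ 0.58252885 -0.11543957]
```

Emit:
{"method": "jog_arm", "body": {
  "moves": [0.03,0.05,0.05,0,0,-0.15,1,0.06,0.1,0.15,0,0,-0.32,1,0.07,0.12,0.25,0,0,-0.49,1,0.07,0.12,0.3,0,0,-0.66,1,0.07,0.123,0.33,0,0,-0.82,1,0.07,0.123,0.36,0,0,-0.88,1,0.07,0.123,0.36,0,0,-0.88,1,0.07,0.123,0.36,0,0,-0.88,1]
}}

```text
time: 19.4
position: [0.583, -0.1153, 0.0925]
tool_rot: [1.655, 2.67, 0.0]
ft_force: [0.1, 0.1, -0.5]
grip_width: 0.994
grip_force: 0.0
```

```bash
python3 look.py w6; python3 -c "
from h import *
from bench import ctrl
s=ctrl.get_state();print(rel(s,[.583,-.115,.0165],np.radians(26)))"
```

```text
19.4 [ 0.583  -0.1153  0.0925] [1.655 2.67  0.   ] [ 0.67  0.37 -0.62  1.73  0.23  1.12  0.44]
(array([0.001, 0.   , 0.254]), [array([0.001, 0.001, 0.007]), array([-1.000e-03,  1.000e-03, -2.993e+00])])
```

View pics/w6.png

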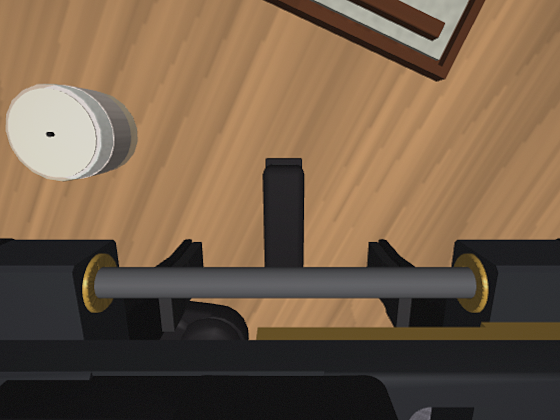

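The stapler points straight up the image at column 284, centred between the fingers; I descend and grip.

Emit:
{"method": "jog_arm", "body": {
  "moves": [0,0,0.08,0,0,0,1,0,0,0.16,0,0,0,1,0,0,0.22,0,0,0,0.6,0,0,0.25,0,0,0,0.3,0,0,0.254,0,0,0,0,0,0,0.254,0,0,0,-0.6,0,0,0.254,0,0,0,-0.6,0,0,0.254,0,0,0,-0.6],
  "newtons": 25
}}

```text
time: 20.45
position: [0.5831, -0.1154, 0.0164]
tool_rot: [1.652, 2.671, 0.0]
ft_force: [-0.2, -0.7, -0.7]
grip_width: 0.401
grip_force: 0.0
```

Emit:
{"method": "jog_arm", "body": {
  "moves": [0,0,0,0,0,0,-0.6,0,0,0,0,0,0,-0.6,0,0,-0.03,0,0,0,-0.6,0,0,-0.09,0,0,0,-0.6,0,0,-0.16,0,0,0,-0.6,0,0,-0.23,0,0,0,-0.6,0,0,-0.26,0,0,0,-0.6,0,0,-0.26,0,0,0,-0.6]
}}

```text
time: 21.45
position: [0.5832, -0.1154, 0.0949]
tool_rot: [1.652, 2.67, 0.0]
ft_force: [0.4, 0.1, -1.5]
grip_width: 0.326
grip_force: 25.0
```

```bash
python3 -c "
from h import *
from bench import ctrl
s=ctrl.get_state();print(s['position'],rel(s,[.5425,.0667,.095],np.pi/2+.064))"
```

```text
[ 0.58324104 -0.11544829  0.09487783] (array([ 0.604,  0.149, -0.001]), [array([ 0.   ,  0.002, -1.119]), array([ 0.002, -0.   ,  1.881])])
```

Emit:
{"method": "jog_arm", "body": {
  "moves": [0.05,0.01,0,0,0,-0.12,-0.6,0.14,0.03,0,0,0,-0.26,-0.6,0.24,0.06,0,0,0,-0.41,-0.6,0.34,0.09,0,0,0,-0.56,-0.6,0.44,0.11,0,0,0,-0.71,-0.6,0.53,0.13,0,0,0,-0.85,-0.6,0.59,0.149,0,0,0,-0.97,-0.6,0.604,0.149,0,0,0,-1.0,-0.6]
}}

```text
time: 22.45
position: [0.5409, 0.0683, 0.0932]
tool_rot: [-0.091, -3.139, -0.001]
ft_force: [-0.4, -0.3, -0.7]
grip_width: 0.32
grip_force: 25.0
```

```bash
python3 look.py w7; python3 -c "
from h import *
from bench import ctrl
s=ctrl.get_state();print(s['position'],rel(s,[.5425,.0667,.045],np.pi/2+.064))"
```

```text
22.45 [0.5409 0.0683 0.0932] [-9.100e-02 -3.139e+00 -1.000e-03] [ 0.61  0.33 -0.9   1.84  0.28  1.11  1.12]
[0.54091828 0.06765573 0.09319422] (array([-0.006, -0.003,  0.161]), [array([ 0.   , -0.001, -0.117]), array([-2.000e-03, -0.000e+00,  2.883e+00])])
```

Emit:
{"method": "jog_arm", "body": {
  "moves": [0,0,0,0,0,-0.06,-0.6,-0.004,-0.003,0,0,0,-0.117,-0.6,-0.004,-0.003,0.03,0,0,-0.117,-0.6,-0.004,-0.003,0.07,0,0,-0.117,-0.6,-0.004,-0.003,0.11,0,0,-0.117,-0.6,-0.004,-0.003,0.14,0,0,-0.117,-0.6,-0.004,-0.003,0.15,0,0,-0.117,-0.6,-0.004,-0.003,0.15,0,0,-0.117,-0.6]
}}

```text
time: 23.5
position: [0.5429, 0.066, 0.0487]
tool_rot: [0.097, -3.14, -0.0]
ft_force: [0.1, -0.7, -1.3]
grip_width: 0.318
grip_force: 25.0
```

```bash
python3 look.py w8; python3 -c "
from h import *
from bench import ctrl
s=ctrl.get_state();print(s['position'],rel(s,[.5425,.0667,.0245],np.pi/2+.064))"
```

```text
23.5 [0.5429 0.066  0.0487] [ 0.097 -3.14  -0.   ] [ 0.59  0.4  -0.89  1.87  0.35  1.04  1.19]
[0.54319294 0.06602466 0.04902117] (array([0.002, 0.002, 0.082]), [array([ 0.   ,  0.   , -0.002]), array([ 1.000e-03, -0.000e+00,  2.998e+00])])
```

View pics/w8.png

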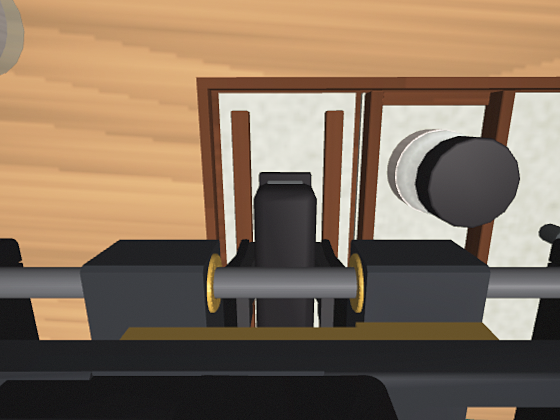

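The stapler sits centred between the rails (inner edges 250 and 325, stapler at 285), and the old jar stands upright on the right.

Emit:
{"method": "jog_arm", "body": {
  "moves": [0,0.002,0.02,0,0,0,-0.6,0,0.002,0.04,0,0,0,-0.6,0,0.002,0.056,0,0,0,-0.6,0,0.002,0.067,0,0,0,-0.6,0,0.002,0.074,0,0,0,-0.6,0,0.002,0.078,0,0,0,-0.6,0,0.002,0.081,0,0,0,-0.6,0,0.002,0.082,0,0,0,-0.6]
}}

```text
time: 24.55
position: [0.543, 0.0664, 0.0243]
tool_rot: [-0.097, 3.14, -0.0]
ft_force: [-0.4, -0.1, -1.4]
grip_width: 0.323
grip_force: 25.0
```

Emit:
{"method": "jog_arm", "body": {
  "moves": [0,0,0.001,0,0,0,-0.6,0,0,0.001,0,0,0,-0.6,0,0,0.001,0,0,0,-0.2,0,0,0.001,0,0,0,-0.1,0,0,0.001,0,0,0,-0.1,0,0,-0.06,0,0,0,-0.1,0,0,-0.16,0,0,0,0.2,0,0,-0.3,0,0,0,1]
}}

```text
time: 25.55
position: [0.5424, 0.0665, 0.1156]
tool_rot: [0.097, -3.139, -0.0]
ft_force: [0.2, -0.4, -0.5]
grip_width: 0.595
grip_force: 0.0
```

```bash
python3 -c "
from h import *
from bench import ctrl
s=ctrl.get_state();print(s['position'],rel(s,[.49,-.276,.19],np.radians(60)))"
```

```text
[0.54244853 0.06654171 0.11560823] (array([ 0.246, -1.129, -0.248]), [array([-0.   , -0.001,  0.559]), array([ 1.000e-03, -0.000e+00, -2.441e+00])])
```

Emit:
{"method": "jog_arm", "body": {
  "moves": [0.01,-0.08,-0.1,0,0,0.08,1,0.03,-0.2,-0.2,0,0,0.18,1,0.06,-0.35,-0.25,0,0,0.28,1,0.1,-0.5,-0.25,0,0,0.38,1,0.14,-0.65,-0.25,0,0,0.48,1,0.18,-0.8,-0.25,0,0,0.56,1,0.22,-0.93,-0.25,0,0,0.56,1,0.246,-1.0,-0.25,0,0,0.56,1]
}}

```text
time: 26.55
position: [0.4872, -0.24, 0.1905]
tool_rot: [0.818, 3.032, -0.001]
ft_force: [0.4, 0.3, 0.1]
grip_width: 1.0
grip_force: 0.0
```

```bash
python3 look.py w9; python3 - <<'E'
from h import *;import pickle
s,i=pickle.load(open('w9.pkl','rb'));T=wT(s,i)
# predicted pixel of hole & the blob
M=np.linalg.inv(T);p=M@np.array([.454,-.256,.025,1]);u=i['cx']-i['fx']*p[0]/p[2];v=i['cy']+i['fy']*p[1]/p[2];print(u,v)
E
```

```text
26.55 [ 0.4872 -0.24    0.1905] [ 8.180e-01  3.032e+00 -1.000e-03] [ 1.05  0.17 -0.7   1.74  0.11  1.27  1.36]
253.8410798514094 173.76903298211906
```

View pics/w9.png

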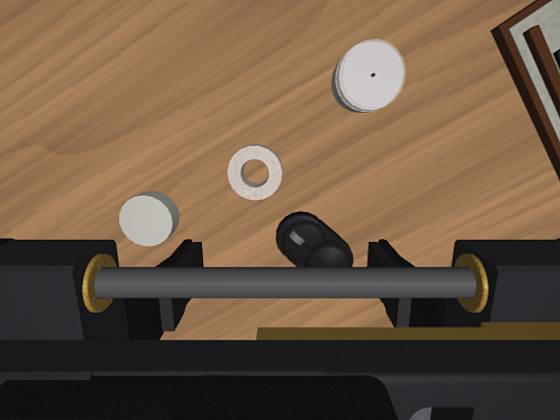

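The tape ring is centred at (255,172), matching my prediction, and the mouse and paperweight are clear of the finger line.

```bash
python3 - <<'E'
from h import *;import pickle
s,i=pickle.load(open('w9.pkl','rb'));T=wT(s,i)
p=ray(i,(255,172),.025,T);print(p,rel(s,[p[0],p[1],.005]))
E
```

```text
[ 0.45306966 -0.25407069  0.025     ] (array([ 0.076, -0.097,  0.618]), [array([-0.001,  0.001,  0.   ])])
```

Emit:
{"method": "jog_arm", "body": {
  "moves": [0.075,-0.097,0,0,0,0,1,0.075,-0.097,0.12,0,0,0,1,0.075,-0.097,0.26,0,0,0,1,0.075,-0.097,0.4,0,0,0,1,0.075,-0.097,0.52,0,0,0,1,0.075,-0.097,0.58,0,0,0,1,0.075,-0.097,0.61,0,0,0,0.8,0.075,-0.097,0.615,0,0,0,0.6]
}}

```text
time: 27.6
position: [0.4544, -0.2515, 0.0054]
tool_rot: [0.814, 3.033, -0.0]
ft_force: [-0.5, 0.3, -0.5]
grip_width: 0.864
grip_force: 0.0
```

Emit:
{"method": "jog_arm", "body": {
  "moves": [0,0,0,0,0,0,0.4,0,0,0,0,0,0,0.2,0,0,0,0,0,0,0,0,0,0,0,0,0,0,0,0,0,0,0,0,0,0,0,0,0,0,0,0,0,0,-0.02,0,0,0,0,0,0,-0.06,0,0,0,0],
  "newtons": 12
}}

```text
time: 28.6
position: [0.4531, -0.2508, 0.0227]
tool_rot: [-0.814, -3.033, -0.001]
ft_force: [-0.2, 0.3, -0.0]
grip_width: 0.642
grip_force: 12.0
```

```bash
python3 -c "
from h import *
from bench import ctrl
s=ctrl.get_state();print(s['position'],s['joint_positions'].round(2),rel(s,[.532,.2332,.11],.064))"
```

```text
[ 0.45307472 -0.25084937  0.02265233] [ 1.04  0.31 -0.66  1.97  0.23  0.94  1.32] (array([ 0.581,  1.528, -0.29 ]), [array([-0.   , -0.002,  0.938]), array([ 2.000e-03, -1.000e-03, -2.062e+00])])
```

Emit:
{"method": "jog_arm", "body": {
  "moves": [0,0,-0.08,0,0,0,0,0,0,-0.2,0,0,0.05,0,0.02,0.06,-0.31,0,0,0.12,0,0.06,0.18,-0.36,0,0,0.25,0,0.11,0.32,-0.36,0,0,0.4,0,0.17,0.46,-0.36,0,0,0.55,0,0.22,0.6,-0.36,0,0,0.7,0,0.28,0.74,-0.36,0,0,0.8,0]
}}

```text
time: 29.6
position: [0.4924, -0.0157, 0.1314]
tool_rot: [1.983, 2.436, 0.0]
ft_force: [0.3, -0.0, -0.6]
grip_width: 0.646
grip_force: 12.0
```

```bash
python3 -c "
from h import *
from bench import ctrl
s=ctrl.get_state();print(s['position'],s['joint_positions'].round(2),rel(s,[.532,.2332,.13],.064))"
```

```text
[ 0.49235615 -0.01567327  0.13138683] [ 0.76  0.11 -0.82  1.93  0.09  1.14  0.11] (array([0.785, 0.298, 0.004]), [array([0.001, 0.001, 0.134]), array([-1.000e-03,  1.000e-03, -2.866e+00])])
```

Emit:
{"method": "jog_arm", "body": {
  "moves": [0.12,0.04,0,0,0,0.05,0,0.25,0.09,0,0,0,0.1,0,0.38,0.14,0,0,0,0.134,0,0.51,0.19,0,0,0,0.134,0,0.64,0.24,0,0,0,0.134,0,0.74,0.28,0,0,0,0.134,0,0.785,0.298,0,0,0,0.134,0,0.785,0.298,0,0,0,0.134,0]
}}

```text
time: 30.6
position: [0.5307, 0.2322, 0.1308]
tool_rot: [-2.143, -2.297, 0.001]
ft_force: [-0.4, -0.2, -0.4]
grip_width: 0.645
grip_force: 12.0
```

```bash
python3 look.py w10; python3 -c "
from h import *
from bench import ctrl
s=ctrl.get_state();print(s['position'],s['joint_positions'].round(2),rel(s,[.532,.2332,.045],.064))"
```

```text
30.6 [0.5307 0.2322 0.1308] [-2.143e+00 -2.297e+00  1.000e-03] [ 0.29  0.36 -0.9   1.72  0.3   1.2  -0.62]
[0.53090218 0.23074628 0.1306309 ] [ 0.3   0.36 -0.9   1.72  0.31  1.2  -0.62] (array([0.008, 0.004, 0.285]), [array([-0.001,  0.001,  0.004]), array([-2.000e-03, -1.000e-03, -2.996e+00])])
```

View pics/w10.png

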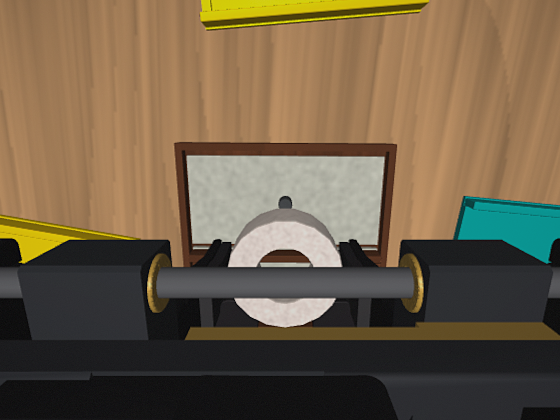

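The post is at (285,203) ahead of the held tape, whose ring is centred at about (286,268).

```bash
python3 - <<'E'
from h import *;import pickle
s,i=pickle.load(open('w10.pkl','rb'));T=wT(s,i)
print(ray(i,(285,203),.022,T),ray(i,(286,268),.150,T))
E
```

```text
[0.53083577 0.23691925 0.022     ] [0.53128899 0.23587606 0.15      ]
```

Emit:
{"method": "jog_arm", "body": {
  "moves": [0.01,0.003,0.04,0,0,0,0,0.01,0.003,0.11,0,0,0,0,0.01,0.003,0.18,0,0,0,0,0.01,0.003,0.24,0,0,0,0,0.01,0.003,0.28,0,0,0,0,0.01,0.003,0.3,0,0,0,0,0.01,0.003,0.31,0,0,0,0,0.01,0.003,0.31,0,0,0,0]
}}

```text
time: 31.65
position: [0.5319, 0.2349, 0.038]
tool_rot: [2.144, 2.296, 0.001]
ft_force: [0.6, 0.2, -0.8]
grip_width: 0.647
grip_force: 12.0
```

Emit:
{"method": "jog_arm", "body": {
  "moves": [0,0,0.015,0,0,0,0,0,0,0.03,0,0,0,0,0,0,0.045,0,0,0,0,0,0,0.057,0,0,0,0,0,0,0.066,0,0,0,0,0,0,0.072,0,0,0,0,0,0,0.075,0,0,0,0,0,0,0.077,0,0,0,0]
}}

```text
time: 32.65
position: [0.5317, 0.2348, 0.0146]
tool_rot: [2.145, 2.296, 0.0]
ft_force: [0.9, -0.2, -0.2]
grip_width: 0.648
grip_force: 12.0
```

Emit:
{"method": "jog_arm", "body": {
  "moves": [0,0,0.002,0,0,0,0,0,0,0.004,0,0,0,0,0,0,0.004,0,0,0,0,0,0,0.004,0,0,0,0.4,0,0,0.004,0,0,0,0.6,0,0,0.004,0,0,0,0.6,0,0,-0.06,0,0,0,0.6,0,0,-0.15,0,0,0,0.7]
}}

```text
time: 33.65
position: [0.5314, 0.2348, 0.0606]
tool_rot: [-2.144, -2.295, 0.001]
ft_force: [1.3, 0.3, 0.4]
grip_width: 0.831
grip_force: 0.0
```

Emit:
{"method": "jog_arm", "body": {
  "moves": [0,0,-0.1,0,0,0,1,0,0,-0.25,0,0,0,1,0,0,-0.4,0,0,0,1,0,0,-0.5,0,0,0,1,-0.1,-0.1,-0.5,0,0,0,1,-0.25,-0.1,-0.5,0,0,0,1,-0.4,-0.1,-0.5,0,0,0,1,-0.5,-0.1,-0.5,0,0,0,1]
}}

```text
time: 34.65
position: [0.5121, 0.0809, 0.211]
tool_rot: [2.145, 2.292, 0.0]
ft_force: [0.5, -0.2, 0.1]
grip_width: 1.002
grip_force: 0.0
```

```bash
python3 look.py w11; python3 - <<'E'
from bench import ctrl
import cv2
a=ctrl.get_image("side")['pixels'][150:370,200:340,::-1];a=cv2.resize(a,None,fx=2.6,fy=2.6,interpolation=cv2.INTER_CUBIC)
b=cv2.imread('pics/w11.png')
b=cv2.resize(b,(400,300));a=a[:,:364]
import numpy as np
c=np.zeros((572,780,3),np.uint8);c[:,:364]=a;c[:300,370:770]=b;cv2.imwrite('pics/f.png',c)
E
```

```text
34.65 [0.5121 0.0809 0.211 ] [2.145 2.292 0.   ] [ 0.63  0.11 -0.89  1.77  0.09  1.31 -0.21]
```

View pics/f.png

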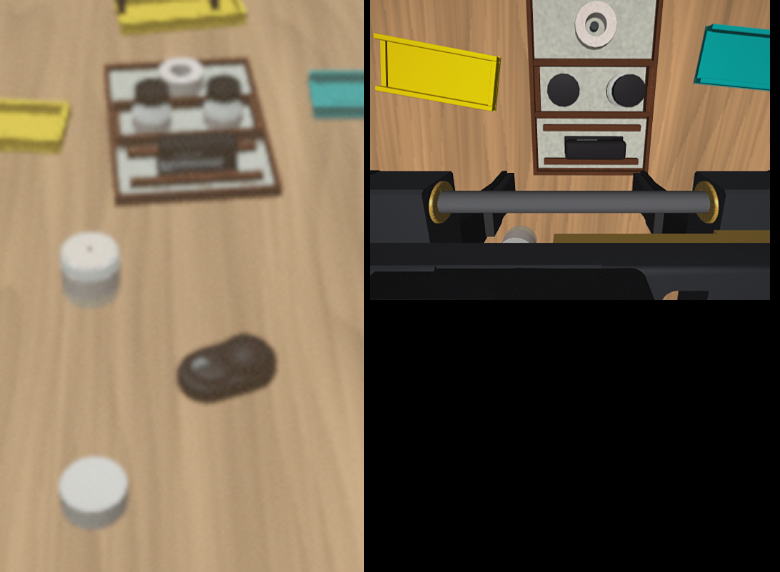

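The tape lies round the post, both jars stand in the front and back halves, the stapler is between the rails, and the look-alikes are untouched.

```bash
python3 -c "
from bench import ctrl;print(ctrl.close_job())"
```

```text
the job is handed in; nothing more can be done
None
```

The job is handed in at about 35 s on the robot's clock: the old jar is in the front half of the lane with the new jar behind it, the tape lies flat over the post, the stapler stands between the rails, and the look-alikes are where they were.

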